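# Unlatch the tilt-out scrap bin and hold it open

## Task

The scrap bin at the bench edge is latched shut against cats: slide its latch fully across to the open end, then tilt the bin out to 30 degrees and keep holding it there with the gripper, ready for the cook to scrape the trimmings in. It springs shut when let go, so finish while still holding it steady at 30 degrees, with the latch left open and the dish, pestle and bowl left undisturbed where they are.

Things in the scene. Friction and masses are not known exactly. Their poses are not given: they have to be found in the camera images.
- bin_case: Fixed grey plastic case of the tilt-out bin, hung on the far edge of the bench: 330 wide, 125 deep, 205 high; top cover level with the bench top, a 4 mm steel flange on the bench behind. Origin: middle of its back face, at bench-top level. Own x points outward, away from the bench; y along the bench edge, to the left seen from the robot; z up. Case and bench stand a little turned.
- bin (a joint): Tilt of the bin, rad: 0 shut (front panel upright), grows as its top swings outward (case's +x) and down about the hinge line along its bottom front edge; stop at 0.96. 30 degrees = 0.524. A spring hinge pulls it shut from every angle: 1.5 to 4 N at the pull bar holds it. While the latch is across, it opens only about 1 degree.
- bin_handle (a point): Middle of the bin's steel pull bar: round, 12 mm thick, along the case's y, straight for 94 mm. Its centre line is 43 mm in front of the front panel's outer face (37 mm gap behind the bar), 19 mm above the panel's top edge and 10 mm above bench level; free above and in front. When shut it is 48 mm outward of and 205 mm above the hinge line; it swings with the bin. Panel 222 wide, 189 high, 5 thick.
- bin_hinge (a point): Point on the bin's hinge line (runs along the case's y), in the middle of the bin's width: 120 mm outward of the case's origin and 195 mm below bench level.
- latch (a joint): Slide latch along its track, m: 0 latched (its turned-down tongue, 22 wide, hangs in front of the front panel's left upper corner); grows as it slides along the case's +y, away from the bin's middle; 0.045 is the open end stop. The tongue clears the panel from 0.027. Starts within 0.012 of latched. About 2 N friction; stays where it is left.
- latch_tab (a point): Point on the latch's upright steel finger tab, on top of the case near its left end: 10 mm thick along the case's y (sliding direction), 22 mm wide along x, standing 34 mm above the latch's flat strip (22 mm wide, runs to the case's front). The point is in the tab's middle, 12 mm below its top edge, 34 mm above the case's cover. Moves with the latch.
- dish: Bystander: wide clay grinding dish on the bench, 230 across, 58 high; origin at the middle of its underside. The pestle stands in it. Leave alone.
- bowl: Bystander: pink plastic bowl, 172 across, 68 high; origin at the middle of its underside. Leave alone.
- pestle: Bystander: stubby wooden pestle standing on its broad end in the clay dish, 115 high, 50 across its foot; origin at the middle of its underside. Leave alone.

How it is judged:
By the outcome, as a careful person would: the job done as asked, in the order asked, and still so for the second after the job is handed in, while the arm keeps its last pose, push and grip.
It also fails if it takes over 40 s, if anything falls off the work surface, if the arm or the gripper's body presses on something with over 40 N, if the wrist force passes 120 N, or if a joint passes its speed limit or range.

## Robot

A 6-joint arm with a two-finger parallel gripper is mounted at the origin on the work surface. World frame = base frame: x ahead of the robot, y to its left, z up, the work surface at z = 0. Lengths are in m, angles in rad, forces in N, time in s.
With the tool pointing down it reaches from about 0.3 to 0.775 m from the base axis. Payload 14.6 kg.
Tool frame: the origin (TCP) lies between the finger pads; the fingertips stand 17 mm ahead of it and the grasp point (between the pads) lies 2 mm behind it; z points along the fingers, y is the direction in which the jaws open and shut (so a half turn about z gives the same grasp; the last joint's range is limited). The gripper opens to 85 mm and grips with 20 to 120 N. Pads are 22 mm wide; open, the fingers measure 114 mm over their backs; the gripper's body (76 mm by 85 mm) begins 54 mm behind the grasp point. The pads swing forward as they close: fully open they stand 13 mm farther back than shut.
Start: joints at [-1.352, 0.3, 1.521, -0, 1.321, -0.067], TCP at [0.155, -0.528, 0.248] pointing down, gripper open.
Joint ranges: [-3.03, 3.03], [-0.79, 2.21], [0.23, 2.52], [-1.04, 4.18], [0, 3.07], [-2.55, 2.55]. Speed limits (rad/s): [2.22, 2.22, 2.57, 3.14, 3.14, 3.14].

## Interface

Orientations are given as [roll, pitch, yaw] about the fixed x, y, z axes, in that order (R = Rz(yaw) Ry(pitch) Rx(roll)).
In Python, from cell import r gives the robot as it stands. Calls block until the motion is done:
- r.reach(position, orientation): joint-space move of the TCP to a pose.
- r.movel(position, attitude=None, v=0.15, contact_N=None): straight line of the TCP; attitude=None keeps the orientation; v is the mean speed in m/s. With contact_N (N) it stops when the force on the tool has changed by that much, and returns True; else False.
- r.move_j(angles): joint-space move.
- r.grip(opening, effort=None): opening from 0.0 (shut) to 1.0 (fully open); effort is the grip in N (None keeps the last); returns when the fingers have stopped.
- r.pause(seconds).
- r.solve_ik(position, orientation): joint angles nearest the present ones, or None.
- r.observe(): the state.
- r.grab_frame(name): name is "side" or "top" or "wrist"; returns (picture, depth): 400x640x3 uint8, red, green, blue; 400x640 float32, m along the optical axis (not along the pixel's ray), 0 where there is no reading.
- r.camera_params(name): a dict with "camera_matrix" (3x3 intrinsics, pixels), "dist_coeffs" ([k1, k2, p1, p2, k3] as OpenCV has them; the pictures are not rectified), "world_to_cam" (4x4, takes a point from world to camera coordinates). Camera axes: x right, y up, looking along -z (the intrinsics and any distortion apply to the point x, -y, -z); pixel columns grow to the right and rows downward; lengths in m; the calibration is good to about 2 mm. A picture is of the moment at which its call begins: read the wrist's pose just before it. camera_params takes no time and is no camera call; for the wrist camera it gives the pose at the moment of the call.
A pose or a line that the arm cannot do raises r.PlanningError and nothing moves.
- r.hand_in(): hands the job in, once; it reports no verdict.
Trained networks look in the newest picture that a camera, given by its name, has taken for a name from the list of things; names that differ only in an ending like _2 or _b are one class to them, and where a whole thing is asked for, a point or a joint stands for the part that bears it (a point fixed in the world has none). Each returns a list of dicts, best first, with "conf" (0 to 1); they miss things now and then, are a little off and sometimes report something else, mostly with a low value. They report only what shows in the picture. A call takes as long as a camera call.
- r.recognise(camera, target): "rect" ([left, top, right, bottom] in pixels, round what is visible of it).
- r.outline_of(camera, target): "mask" (400x640 bool, what is visible of it) and "rect" ([left, top, right, bottom] in pixels, round what is visible of it).
The state is a dict: "time_s": time; "qpos": joint angles; "joint_vel": joint speeds; "effort": joint torques, N m; "tcp_pos": TCP position; "orientation": TCP orientation; "ft_force": force on the tool from outside, world axes, zero at the start; "moment": the same for the moment, N m; "gripper_width": opening from 0.0 (shut) to 1.0 (fully open).
Only numpy, scipy, OpenCV 4.12 (cv2) and the standard library are available. Lean on these libraries where they do the work, as an engineer would, in place of code of your own. Each camera call takes 0.05 s, during which the arm holds its last target. There are 200 camera calls.

## Working session

There is one attempt and no reset: what is moved stays moved. The work goes in short steps, each a Python script; the robot and the scene stay as the last script left them, time stands still between calls to the robot, and variables do not carry over. Pictures are saved under pics/ and viewed, about 8 in all and at most 12, crops included, and the job is handed in when it is done.

```bash
mkdir -p pics; ls; cat > h.py <<'E'
from cell import r
import numpy as np, cv2
def snap(cam,name=None):
    P=r.camera_params(cam); im,d=r.grab_frame(cam)
    if name: cv2.imwrite('pics/'+name+'.png',im[:,:,::-1])
    return im,d,P
def pts(uv,dep,P):
    uv=np.asarray(uv,float).reshape(-1,1,2)
    n=cv2.undistortPoints(uv,np.array(P['camera_matrix']),np.array(P['dist_coeffs'],float)).reshape(-1,2)
    z=np.asarray(dep,float).reshape(-1)
    c=np.c_[n[:,0]*z,-n[:,1]*z,-z,np.ones(len(z))]
    return (np.linalg.inv(np.array(P['world_to_cam']))@c.T).T[:,:3]
def maskpts(m,d,P):
    v,u=np.nonzero(m&(d>0)); return pts(np.c_[u,v],d[v,u],P)
def proj(p,P):
    W=np.array(P['world_to_cam']); c=(W[:3,:3]@np.atleast_2d(p).T).T+W[:3,3]; c=c*[1,-1,-1]
    return cv2.projectPoints(c,np.zeros(3),np.zeros(3),np.array(P['camera_matrix']),np.array(P['dist_coeffs'],float))[0].reshape(-1,2)
E
python3 - <<'E'
from h import *
for cam in ['top','side']:
    im,d,P=snap(cam,cam+'0')
    print(cam,np.linalg.inv(np.array(P['world_to_cam']))[:3].round(2).tolist())
    for t in ['bin_case','bin_handle','latch_tab','dish','bowl','pestle']:
        for o in r.outline_of(cam,t)[:2]:
            p=maskpts(o['mask'],d,P)
            print(t,round(o['conf'],2),np.round(o['rect']).tolist(),p.shape[0], np.median(p,0).round(3).tolist() if len(p) else '',np.percentile(p,[2,98],axis=0).round(3).tolist() if len(p) else '')
print(r.observe())
E
```

```text
pics
top [[0.03, 1.0, -0.09, 0.3], [-1.0, 0.03, 0.0, 0.0], [0.01, 0.09, 1.0, 1.08]]
bin_case 0.92 [208.0, 135.0, 330.0, 210.0] 6358 [0.462, 0.142, 0.001] [[0.385, -0.01, -0.009], [0.57, 0.298, 0.015]]
bin_handle 0.58 [248.0, 132.0, 296.0, 155.0] 295 [0.567, 0.139, 0.005] [[0.529, 0.07, -0.747], [0.702, 0.203, 0.018]]
latch_tab 0.64 [227.0, 148.0, 235.0, 172.0] 189 [0.503, 0.24, 0.012] [[0.483, 0.23, 0.005], [0.535, 0.257, 0.048]]
dish 0.96 [149.0, 186.0, 240.0, 277.0] 5620 [0.298, 0.331, 0.037] [[0.2, 0.22, 0.011], [0.406, 0.425, 0.061]]
bowl 0.57 [411.0, 213.0, 477.0, 275.0] 3324 [0.298, -0.339, 0.021] [[0.223, -0.401, -0.0], [0.375, -0.252, 0.069]]
bowl 0.32 [227.0, 148.0, 237.0, 171.0] 201 [0.504, 0.239, 0.012] [[0.483, 0.229, 0.004], [0.538, 0.257, 0.048]]
pestle 0.8 [182.0, 221.0, 209.0, 243.0] 400 [0.309, 0.31, 0.073] [[0.287, 0.296, 0.017], [0.33, 0.33, 0.131]]
pestle 0.24 [225.0, 148.0, 233.0, 170.0] 208 [0.503, 0.239, 0.012] [[0.483, 0.228, 0.001], [0.537, 0.257, 0.048]]
side [[-0.71, 0.53, -0.47, -0.2], [-0.71, -0.54, 0.45, 0.63], [-0.02, 0.65, 0.76, 0.98]]
bin_case 0.94 [2
[... 664 characters left out ...]
4, 0.129]]
{'time_s': 0.7, 'qpos': array([-1.35163228e+00,  2.99884951e-01,  1.52099988e+00,  7.26920855e-06,
        1.32072552e+00, -6.66206673e-02]), 'joint_vel': array([ 1.01284795e-03, -5.67958787e-04, -3.78380659e-04,  3.76355455e-05,
        1.57064375e-03, -6.99133995e-04]), 'effort': array([-1.35191443e-03, -5.43272102e+01, -3.61939144e+01, -1.79590979e-04,
        6.10664210e-04,  2.27055273e-05]), 'tcp_pos': array([ 0.15503517, -0.52768079,  0.24828889]), 'orientation': array([-3.14157547e+00, -8.20533843e-06,  2.85782920e-01]), 'ft_force': array([-0.23853238,  0.39066904,  1.00661319]), 'moment': array([-0.02861344,  0.02542058, -0.02358024]), 'gripper_width': 0.9968875270369262}
```

```bash
python3 - <<'E'
from h import *
for cam in ['top','side']:
    im,d,P=snap(cam)
    o=r.outline_of(cam,'bin_handle')[0]; p=maskpts(o['mask'],d,P); p=p[(p[:,2]>0.003)&(p[:,2]<.025)&(p[:,0]<.6)]
    c=np.median(p,0); q=p[:,:2]-p[:,:2].mean(0); v=np.linalg.svd(q)[2][0]; print(cam,'handle',c,len(p),np.degrees(np.arctan2(v[1],v[0])),'ends',(q@v).min(),(q@v).max(),p[:,:2].mean(0))
    o=r.outline_of(cam,'latch_tab')[0]; p=maskpts(o['mask'],d,P); p=p[p[:,2]>.035]; print('tab top',p.mean(0),p.min(0),p.max(0),len(p))
    o=r.outline_of(cam,'bin_case')[0]; cs=cv2.findNonZero(o['mask'].astype(np.uint8))
    p=maskpts(o['mask'],d,P); p=p[(abs(p[:,2])<.02)]; print('case rect',cv2.minAreaRect(p[:,:2].astype(np.float32)))
    x0,y0=(190,110) if cam=='top' else (190,150)
    cv2.imwrite(f'pics/c_{cam}.png',cv2.resize(im[y0:y0+130,x0:x0+180,::-1],None,fx=4,fy=4,interpolation=cv2.INTER_CUBIC))
a=cv2.imread('pics/c_top.png'); b=cv2.imread('pics/c_side.png'); cv2.imwrite('pics/c_both.png',cv2.resize(np.vstack([a,b]),(415,600)))
E
```

```text
top handle [0.57221478 0.14193365 0.01389206] 208 -89.41649904271763 ends -0.05868377512524549 0.06071393828691779 [0.57201611 0.14482201]
tab top [0.49554355 0.2418497  0.04423409] [0.48495624 0.23731595 0.03686538] [0.50660679 0.24616375 0.04970546] 35
case rect ((0.4808192253112793, 0.14368388056755066), (0.3297821879386902, 0.2015843540430069), 88.72084045410156)
side handle [0.57315927 0.1416615  0.01260544] 169 89.91935523228764 ends -0.05695111994913968 0.05972192119386467 [0.57275927 0.14334511]
tab top [0.49422471 0.24352046 0.0425788 ] [0.48641841 0.23782679 0.03543596] [0.50476673 0.24800585 0.04902134] 33
case rect ((0.4814135730266571, 0.14426636695861816), (0.20254239439964294, 0.33032798767089844), 0.03526513651013374)
```

View pics/c_both.png

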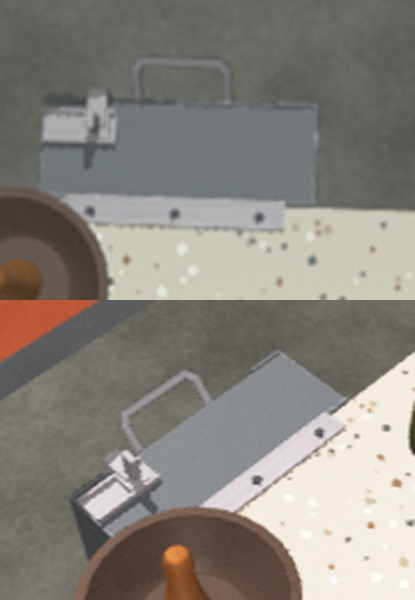

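The bin lies nearly square to the world: the bar is at about (0.572, 0.142) and the tab at about (0.495, 0.243). The tab's top is near 0.046, as the task data say. The dish clears the tab. In the combined crop the tab shows at about (97,105) in the upper half and the bar at (183,62).

```bash
python3 - <<'E'
from h import *
print(r.solve_ik([.495,.211,.037],[np.pi,0,0]), [ (y,r.solve_ik([.572,.142,.012],[np.pi,0,y]),r.solve_ik([.668,.142,-.039],[np.pi,0,y])) for y in (1.57,-1.57)])
r.grip(0.0,40)
r.reach([.48,.2,.26],[np.pi,0,0])
im,d,P=snap('wrist','w1')
for t in ['bin_handle','latch_tab']:
    for o in r.outline_of('wrist',t)[:2]:
        p=maskpts(o['mask'],d,P); p=p[(p[:,2]>(.035 if t!='bin_handle' else .003))&(p[:,2]<.06)]
        if len(p)<10: print(t,o['conf'],o['rect'],len(p)); continue
        print(t,round(o['conf'],2),o['rect'],len(p),p.mean(0).round(4),np.percentile(p,[3,97],axis=0).round(4).tolist(),cv2.minAreaRect(p[:,:2].astype(np.float32)))
for c in ([.572,.142,.01],[.495,.2425,.046]): print(proj(c,P))
print(r.observe()['time_s'],r.observe()['tcp_pos'])
E
```

```text
[ 3.34869305e-01  5.46006802e-01  1.72274662e+00 -4.44089210e-16
  8.72839228e-01  1.90566563e+00] [(1.57, array([ 1.81191576e-01,  6.75516952e-01,  1.57295832e+00, -4.44089210e-16,
        8.93117377e-01,  1.81987903e-01]), array([ 1.55838402e-01,  9.21244177e-01,  1.25689617e+00, -4.44089210e-16,
        9.63452303e-01,  1.56634729e-01])), (-1.57, None, None)]
bin_handle 0.6 [289.6, 60.5, 463.9, 118.9] 1542 [0.5761 0.1427 0.0131] [[0.5637, 0.0879, 0.0057], [0.5834, 0.1996, 0.0164]] ((0.5729000568389893, 0.14333020150661469), (0.12068530172109604, 0.024326365441083908), 88.82408142089844)
latch_tab 0.59 [264.4, 105.4, 292.4, 162.7] 236 [0.5006 0.2403 0.0441] [[0.4904, 0.236, 0.0361], [0.5103, 0.2452, 0.0464]] ((0.5000247359275818, 0.2408863753080368), (0.010113839991390705, 0.021882878616452217), 89.58110046386719)
[[371.34937013  76.91189957]]
[[271.38086666 157.74347785]]
4.825 [0.48015582 0.19963088 0.25998308]
```

View pics/w1.png

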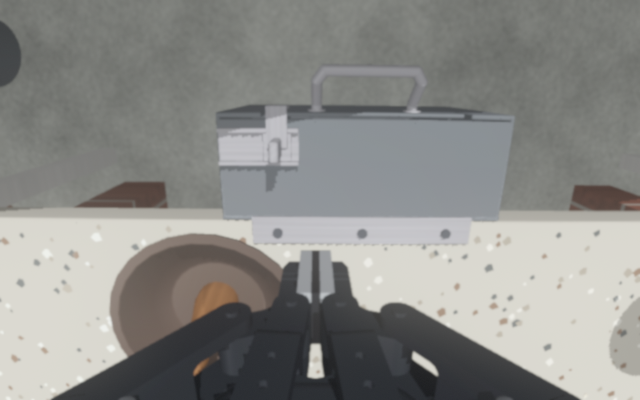

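The wrist view shows the tab at (274,150) and the bar at row 71, columns 320-420. The wrist camera puts things about 5 mm further out than the fixed cameras. The latch push isn't affected by that, so I'll push it now and settle the bar's position from close by.

```bash
python3 - <<'E'
from h import *
r.reach([.498,.208,.10],[np.pi,0,0])
print(r.movel([.498,.208,.038],v=.12,contact_N=8), r.observe()['tcp_pos'])
y0=r.observe()['tcp_pos'][1]
print(r.movel([.498,.30,.038],v=.05,contact_N=9)); o=r.observe(); print(o['tcp_pos'],o['ft_force'],o['time_s'])
if o['tcp_pos'][1]<.24:
    print(r.movel([.498,.31,.038],v=.05,contact_N=9)); o=r.observe(); print(o['tcp_pos'],o['ft_force'])
E
```

```text
False [0.49857185 0.20820839 0.03906905]
True
[0.49821902 0.26543094 0.03799218] [  0.29437359 -11.08687807   8.1647666 ] 7.325
```

```bash
python3 - <<'E'
from h import *
r.movel([.498,.255,.04],v=.1); r.movel([.50,.24,.14],v=.25)
im,d,P=snap('top')
o=r.outline_of('top','latch_tab')
for q in o[:2]:
    p=maskpts(q['mask'],d,P); p=p[(p[:,2]>.035)&(p[:,2]<.06)]; print('top tab',q['conf'],q['rect'],len(p),p.mean(0) if len(p) else '')
r.reach([.53,.142,.20],[np.pi,0,np.pi/2]); r.grip(0.42,40)
im,d,P=snap('wrist','w2')
for t in ['bin_handle','latch_tab']:
    for o in r.outline_of('wrist',t)[:2]:
        p=maskpts(o['mask'],d,P); p=p[(p[:,2]>(.035 if t!='bin_handle' else .003))&(p[:,2]<.06)]
        if len(p)<10: print(t,o['conf'],o['rect'],len(p)); continue
        print(t,round(o['conf'],2),o['rect'],len(p),p.mean(0).round(4),np.percentile(p,[3,97],axis=0).round(4).tolist())
        if t=='bin_handle':
            for y in (.11,.12,.13,.14,.15,.16,.17):
                s=p[abs(p[:,1]-y)<.004]; 
                if len(s): print(y,len(s),s[:,0].min().round(4),s[:,0].max().round(4),s[np.argmax(s[:,2])].round(4))
print(r.observe()['time_s'],r.observe()['tcp_pos'],r.observe()['gripper_width'])
E
```

```text
bin_handle 0.89 [313.9, 50.7, 374.9, 271.0] 1639 [0.576  0.1463 0.0132] [[0.564, 0.09, 0.0054], [0.5834, 0.1995, 0.0162]]
0.11 100 0.5727 0.5843 [0.5787 0.1112 0.0165]
0.12 100 0.5725 0.5837 [0.5765 0.1172 0.0167]
0.13 103 0.5728 0.5844 [0.5778 0.1298 0.0169]
0.14 111 0.5728 0.5847 [0.58   0.144  0.0166]
0.15 114 0.573 0.5842 [0.5787 0.1523 0.0165]
0.16 108 0.5729 0.5835 [0.5783 0.1588 0.0171]
0.17 94 0.5738 0.583 [0.5794 0.1733 0.0175]
latch_tab 0.64 [259.3, 0.0, 331.5, 32.7] 294 [0.5004 0.2807 0.0436] [[0.49, 0.2787, 0.0368], [0.5104, 0.2835, 0.0467]]
10.375 [0.52998596 0.14201262 0.20000061] 0.420326797835688
```

View pics/w2.png

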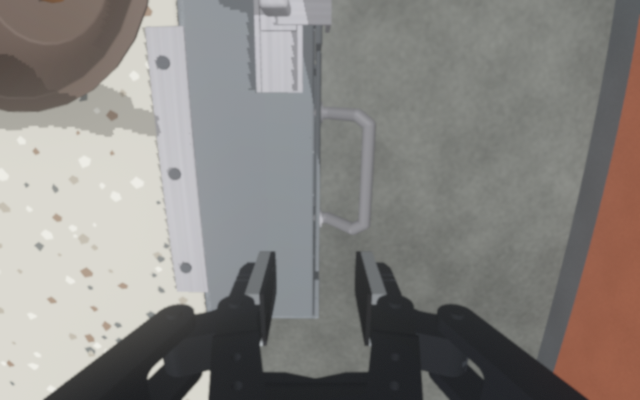

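The latch tab is now at y≈0.281, 40 mm across and against its stop. In the wrist view the bar runs at column ~367, rows 125-220, straight along y, at x≈0.578. Next I'll grip it.

```bash
python3 - <<'E'
from h import *
R=[np.pi,0,np.pi/2]
r.reach([.577,.1435,.09],R)
print(r.movel([.577,.1435,.010],v=.08,contact_N=8)); o=r.observe(); print(o['tcp_pos'],o['ft_force'])
f0=o['ft_force']
r.grip(0.0,30); r.pause(.2); o=r.observe(); print(o['tcp_pos'],o['ft_force']-f0,o['gripper_width'],o['time_s'])
snap('wrist','w3')
E
```

```text
False
[0.57732721 0.14357273 0.01055492] [ 0.17542491  0.49620391 -0.04713897]
[0.57743731 0.14356119 0.01053058] [0.8272728  0.27352945 5.85708035] 0.12584237866360026 12.6083
```

View pics/w3.png

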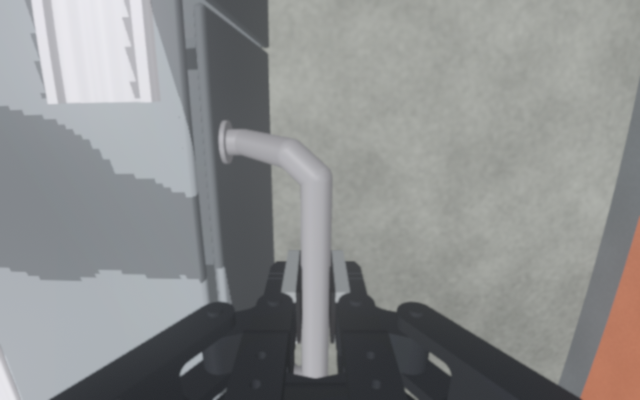

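```bash
cat >> h.py <<'E'
X0=.5774
def barpos(t): c,s=np.cos(t),np.sin(t); return np.array([X0-.048+.048*c+.205*s,.1436,-.1945+.205*c-.048*s])
E
python3 - <<'E'
from h import *
for a in (3,7,12,18,24,30):
    r.movel(barpos(np.radians(a)),v=.07)
    o=r.observe(); print(a,o['tcp_pos'].round(4),o['ft_force'].round(1),round(o['gripper_width'],3))
    if np.linalg.norm(o['ft_force'])>25: print('stop'); break
r.pause(.3)
print(r.observe()['time_s'])
im,d,P=snap('wrist','w4'); im2,d2,P2=snap('top'); im3,d3,P3=snap('side')
a=im2[90:280,140:340]; b=im3[130:320,170:370]
cv2.imwrite('pics/f.png',np.hstack([cv2.resize(x,None,fx=2,fy=2) for x in (a,b)])[:,:,::-1])
np.savez('last.npz',im=im,d=d,P=P,d2=d2,P2=P2,d3=d3,P3=P3,allow_pickle=True)
for cam,D,Q in (('wrist',d,P),('top',d2,P2),('side',d3,P3)):
  for t in ('bin','bin_handle','latch_tab','dish','bowl','pestle'):
    for o in r.outline_of(cam,t)[:1]:
        p=maskpts(o['mask'],D,Q); print(cam,t,round(o['conf'],2),np.round(o['rect']).tolist(),len(p),np.median(p,0).round(3).tolist() if len(p) else '')
E
```

```text
3 [0.5881 0.1435 0.0077] [-1.6 -1.8  6.2] 0.124
7 [0.6019 0.1435 0.0031] [-1.5 -2.3  4.3] 0.124
12 [ 0.6185  0.1434 -0.0042] [-1.9 -3.1  2.8] 0.128
18 [ 0.6381  0.1434 -0.0142] [-1.  -5.2  3.3] 0.123
24 [ 0.6562  0.1434 -0.0266] [-0.6 -5.5  2.1] 0.128
30 [ 0.6729  0.1434 -0.0407] [-2.4 -5.8  1.8] 0.125
15.4333
wrist bin 0.82 [2.0, 1.0, 336.0, 398.0] 73444 [0.515, 0.158, -0.129]
wrist bin_handle 0.7 [1.0, 0.0, 334.0, 399.0] 73226 [0.515, 0.158, -0.129]
top bin 0.77 [295.0, 127.0, 314.0, 153.0] 362 [0.593, 0.052, -0.072]
top bin_handle 0.6 [292.0, 109.0, 310.0, 156.0] 358 [0.592, 0.052, -0.072]
top latch_tab 0.55 [212.0, 148.0, 219.0, 173.0] 145 [0.504, 0.283, 0.012]
top bowl 0.8 [409.0, 212.0, 476.0, 277.0] 3398 [0.299, -0.339, 0.022]
top pestle 0.54 [289.0, 108.0, 311.0, 158.0] 406 [0.596, 0.051, -0.075]
side bin 0.62 [216.0, 175.0, 283.0, 225.0] 1535 [0.608, 0.148, -0.053]
side bin_handle 0.93 [218.0, 175.0, 284.0, 225.0] 1553 [0.609, 0.149, -0.054]
side latch_tab 0.65 [408.0, 124.0, 471.0, 168.0] 2136 [0.312, -0.358, 0.035]
side dish 0.65 [220.0, 239.0, 323.0, 328.0] 6179 [0.31, 0.32, 0.036]
side bowl 0.93 [414.0, 123.0, 471.0, 166.0] 2089 [0.313, -0.357, 0.036]
side pestle 0.64 [259.0, 256.0, 280.0, 296.0] 601 [0.299, 0.328, 0.067]
```

View pics/f.png

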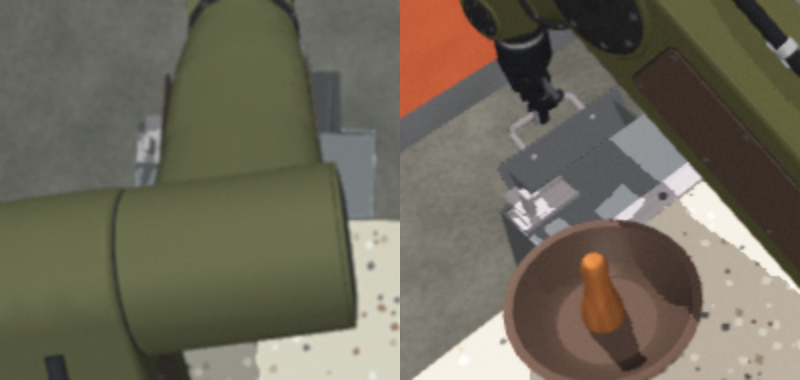

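View pics/w4.png

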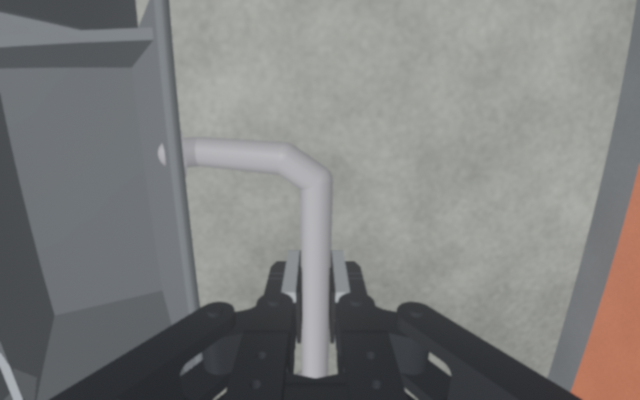

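The bin is held open. The wrist view shows the bar at column 316 between the pads and the panel's inner face at columns ~145-185. I'll measure the tilt from the panel's plane in the depth image.

```bash
python3 - <<'E'
from h import *
for cam in ('side','wrist'):
    im,d,P=snap(cam)
    m=r.outline_of(cam,'bin')[0]['mask']; m=cv2.erode(m.astype(np.uint8),np.ones((3,3)))>0
    p=maskpts(m,d,P); t=np.radians(30)
    h=np.array([X0-.048,0,-.195]); rel=p-h
    # bin frame: u outward normal, w along the panel, for 30 deg
    sel=(abs(p[:,1]-.1435)<.1)&(rel[:,2]>.05)&(rel[:,2]<.19)
    u=np.cos(t)*rel[:,0]-np.sin(t)*rel[:,2]; s=sel&(abs(u)<.02)
    q=p[s]
    for _ in range(5):
        c=q.mean(0); n=np.linalg.svd(q-c,full_matrices=False)[2][2]; n*=np.sign(n[0])
        e=(p[s]-c)@n; q=p[s][abs(e)<.003]
    print(cam,len(q),'tilt',np.degrees(np.arcsin(-n[2])),'yaw',np.degrees(np.arctan2(n[1],n[0])),'rms',((q-c)@n).std(),'hinge-line offset',(h-c)[[0,2]]@n[[0,2]], np.ptp(q,axis=0))
    hd=p[(abs(p[:,1]-.1435)<.04)]
o=r.observe(); print(o['time_s'],o['tcp_pos'],o['ft_force'])
E
```

```text
side 800 tilt 28.690293171056915 yaw 0.274837156774213 rms 0.0015685472795942536 hinge-line offset -0.0028677930734376522 [0.03075869 0.19891261 0.05455536]
wrist 9832 tilt 30.640239233546783 yaw -0.3165222214295287 rms 0.0011176174109296523 hinge-line offset 0.00036478824346211636 [0.07201562 0.19762618 0.11248924]
16.6833 [ 0.67271822  0.14347168 -0.0405664 ] [-1.40816761 -6.26315675  1.9031552 ]
```

```bash
python3 - <<'E'
from h import *
r.pause(.5); o=r.observe(); print(o['time_s'],o['tcp_pos'],o['gripper_width'],o['ft_force']); r.hand_in()
E
```

```text
17.1833 [ 0.67271996  0.14345849 -0.0405884 ] 0.12951090879068491 [-2.32035189 -5.60722501  1.5957272 ]
the job is handed in; nothing more can be done
```

The job is handed in at 17.2 s on the robot's clock: the latch is open and the gripper is holding the bin at about 30°.

- **Latch:** I pushed the tab along the track until the force rose to about 11 N at the end stop. That was 40 mm of travel. The overhead camera later still put the tab at the open end, at y≈0.28.
- **Bin:** I gripped the pull bar with 30 N and moved it along its arc to 30°. The hold was steady over the last half second, with the bar firmly between the pads.
- **Tilt checks that disagreed:** fitting the panel's plane gave 30.6° from the wrist camera, which had the most points, and 28.7° from the side camera, which saw only a narrow strip. The arm's own position gives 30°, so I made no correction.
- **Side force:** about 6 N built up along the bar during the swing, probably from a slight difference in angle between case and tool. I left it, as it is well within the limits.
- **Bystanders:** the dish and pestle stayed where they were in the side view, and the bowl in the overhead view. The overhead camera couldn't check the dish and pestle because the arm hid them at the end.

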